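Lift a freshly primed knob with tongs and hold it over the paint tray

TASK

The wooden knob on the drying stand is freshly primed, so the gripper must not touch it. First start the timer by pressing its plunger right down to the stop; then take the tongs, close them on the knob, lift it off the stand and finish while still holding it in the tongs over the middle of the green paint tray, at least 12 cm above the bench. Leave the tins, the scraper and the roller-handle rack where they are.

Things in the scene. Friction and masses are not known exactly. Their poses are not given: they have to be found in the camera images.
- tongs: Spring tongs lying on edge, 24 mm tall, 203 mm long: two steel arms in a V from a pivot at one end, black handle sections in the middle; squeezed horizontally across their length. About 120 g, balance 10 mm behind the origin. Origin: underside, middle of the handles, midway between the open arms; x towards the tips, y across (left), z up. Pivot at x = -85 mm. The frame is the right arm's.
- tongs_grip (a point): Where to squeeze: 12 mm above the tongs' origin (mid height), midway between the open arms, 57 mm above the bench at the start. Handles run 40 mm to either side of it along x. Width over the handles here: 57 mm open, 44 mm closed on the knob (then the arms are parallel).
- tongs_tips (a point): Midway between the open tips, 85 mm ahead of tongs_grip at the same height; it stays 85 mm ahead of the squeezing point when the tongs are held centred. Tips: flat, 24 mm tall, from 20 mm behind to 20 mm ahead of this point. Gap between their inner faces: 61 mm open; it closes 2 mm for each 1 mm squeezed at tongs_grip.
- tongs_arm (a joint): Hinge of the tongs (rad): 0 open, grows as squeezed; 0.157 closed on the 34 mm knob, 0.34 fully closed. A spring opens it: at tongs_grip it takes about 4 N to start and 8 N to reach the knob; of any force beyond, half presses on the knob. 20 to 40 N of grip is right.
- rest: Grey plastic tong rest, fixed: base plate 180 x 110 x 10 mm with two upright ribs across it, 45 mm high, 14 mm thick, at x = -60 and +60 mm; between them is open room for fingers. The tongs lie across the ribs. Origin: centre of its underside; x along the tongs roughly.
- knob: White-primed turned wooden drawer knob, 38 mm tall, about 40 g, standing loose on the stand with its head up: foot 26 mm across, neck 18 mm, head a 34 mm cylinder from 15 to 34 mm above its underside. Origin: centre of its underside, 55 mm above the bench at the start; z up. The gripper must not touch it.
- knob_head (a point): Centre of the knob's head, 24.5 mm above its underside: where the tongs should close.
- stand: Fixed drying stand: steel foot disc 70 mm across, 10 mm thick, with a wooden post 32 mm across up to 55 mm. Origin: centre of its underside.
- timer: Fixed grey round timer, 80 mm across, housing 45 mm tall, white dial on its side, with a black mushroom plunger on top. Origin: centre of its underside.
- plunger_top (a point): Centre of the plunger head's top face (head 38 mm across, 8 mm thick), 71 mm above the bench when up; moves down as it is pressed.
- plunger (a joint): Plunger travel (m): 0 up, 0.012 pressed down to its stop. Spring: 3 N to start, about 8 N at the stop; it springs back up when let go.
- tray: Fixed green plastic paint tray, 220 x 160 mm, 40 mm tall, open, with a ramp inside. Origin: centre of its underside; x along its length.
- tin_large: Sealed steel tin, 84 mm across, 80 mm tall; bystander. Origin: centre of its underside.
- tin_small: Sealed steel tin, 66 mm across, 60 mm tall; bystander. Origin: centre of its underside.
- scraper: Orange hard scraper lying flat, 128 x 75 mm, at most 14 mm thick; bystander. Origin on its underside near the middle.
- rack: Black plastic rack 75 x 200 x 35 mm with four upright short roller handles up to 115 mm; bystander. Origin: centre of its underside.
Things that resemble listed ones, but are neither listed nor needed, are in the scene too. Leave any blue or purple look-alike of the stand alone. There is more than one size of the knob; the job needs the smaller.

How it is judged:
By the outcome, as a careful person would: the job done as asked, in the order asked, and still so for the second after the job is handed in, while the arm keeps its last pose, push and grip.
It also fails if it takes over 64 s, if anything falls off the work surface, if the arm or the gripper's body presses on something with over 40 N, if the wrist force passes 120 N, or if a joint passes its speed limit or range.

ROBOT

A 6-joint arm with a two-finger parallel gripper is mounted at the origin on the work surface. World frame = base frame: x ahead of the robot, y to its left, z up, the work surface at z = 0. Lengths are in mm, angles in degrees, forces in N, time in s.
With the tool pointing down it reaches from about 325 to 925 mm from the base axis. Payload 3.1 kg.
Tool frame: the origin (TCP) lies at the very end of the fingers, on their centre line; the grasp point (between the pads) lies grasp_offset behind it (grasp_offset is the distance from the TCP to the grasp point, in mm); z points along the fingers, x is the direction in which the jaws open and shut, and the axes are right-handed (so a half turn about z gives the same grasp; the last joint's range is limited). The gripper opens to 85 mm and grips with 20 to 120 N. Pads are 22 mm wide; open, the fingers measure 114 mm over their backs; the gripper's body (76 mm by 85 mm) begins 54 mm behind the grasp point. The pads swing forward as they close: fully open they stand 13 mm farther back than shut.
Start: joints at [61.639, 12.427, 92.441, -0, 75.132, -6.429], TCP at [233.432, 579.783, 231.3] pointing down, gripper open.
Joint ranges: [-157.48, 157.48], [-44.54, 120.13], [17.64, 146.25], [-64.5, 244.5], [7.68, 150.69], [-147.95, 147.95]. Speed limits (degrees/s): [159.86, 159.86, 180, 180, 180, 180].

INTERFACE

Orientations are given as [roll, pitch, yaw] about the fixed x, y, z axes, in that order (R = Rz(yaw) Ry(pitch) Rx(roll)).
In Python, from station import * gives the robot as it stands. Calls block until the motion is done:
- goto(position, orientation): joint-space move of the TCP to a pose.
- move_l(position, attitude=None, speed=150): straight line of the TCP; attitude=None keeps the orientation; speed is the mean speed in mm/s.
- move_j(angles): joint-space move.
- grip(opening, squeeze=None): finger opening in mm; squeeze is the grip in N (None keeps the last); returns when the fingers have stopped.
- wait(seconds).
- solve_ik(position, orientation): joint angles nearest the present ones, or None.
- get_obs(): the state.
- get_image(name): name is "side" or "top"; returns the picture (480x640x3 uint8, red, green, blue); there is no depth.
- get_calibration(name): a dict with "fx", "fy", "cx", "cy" (pixels), "D" ([k1, k2, p1, p2, k3] as OpenCV has them; the pictures are not rectified), "R" (3x3) and "t" (3): a world point X has camera coordinates R X + t. Camera axes: x right, y down, z forward; pixel columns grow to the right and rows downward; lengths in mm; the calibration is good to about 2 mm. A picture is of the moment at which its call begins. get_calibration takes no time and is no camera call.
A pose or a line that the arm cannot do raises Unreachable and nothing moves.
- sign_off(): hands the job in, once; it reports no verdict.
Trained networks look in the newest picture that a camera, given by its name, has taken for a name from the list of things; names that differ only in an ending like _2 or _b are one class to them, and where a whole thing is asked for, a point or a joint stands for the part that bears it (a point fixed in the world has none). Each returns a list of dicts, best first, with "score" (0 to 1); they miss things now and then, are a little off and sometimes report something else, mostly with a low value. They report only what shows in the picture. A call takes as long as a camera call. They do not tell look-alikes from the thing itself.
- spot_in(name, camera): "extent" ([centre column, centre row, width, height] in pixels, round what is visible of it).
- regions_of(name, camera): "region" (480x640 bool, what is visible of it) and "extent" ([centre column, centre row, width, height] in pixels, round what is visible of it).
The state is a dict: "t": time; "joint_pos": joint angles; "qvel": joint speeds; "effort": joint torques, N m; "tcp_pos": TCP position; "ee_rot": TCP orientation; "wrist_force": force on the tool from outside, world axes, zero at the start; "moment": the same for the moment, N m; "grip_width": finger opening in mm.
Only numpy, scipy, OpenCV 4.12 (cv2) and the standard library are available. Lean on these libraries where they do the work, as an engineer would, in place of code of your own. Each camera call takes 0.05 s, during which the arm holds its last target.

## Working session

There is one attempt and no reset: what is moved stays moved. The work goes in short steps, each a Python script; the robot and the scene stay as the last script left them, time stands still between calls to the robot, and variables do not carry over. Pictures are saved under pics/ and viewed, and the job is handed in when it is done.

```bash
mkdir -p pics; ls
python3 - <<'E'
from station import *
import cv2,numpy as np
for n in("top","side"):
    cv2.imwrite(f"pics/{n}0.png",get_image(n)[:,:,::-1]); c=get_calibration(n)
    R=np.array(c['R']);print(n,c['fx'],c['fy'],c['cx'],c['cy'],c['D'],(-R.T@np.array(c['t'])).round(),R.round(3).tolist())
print(get_obs())
E
```

```text
pics
top 449.3311846980291 449.3311846980291 325.1753374905604 243.98583950060623 [-0.03038544  0.          0.          0.          0.        ] [ 391.  -42. 1145.] [[-0.001, -1.0, 0.02], [-0.982, -0.003, -0.186], [0.186, -0.02, -0.982]]
side 544.564264461051 544.564264461051 325.55441288029454 236.02814333888006 [-0.15941847  0.          0.          0.          0.        ] [ 348. -830.  720.] [[0.955, -0.296, -0.012], [-0.193, -0.594, -0.781], [0.224, 0.748, -0.625]]
{'t': 0.1, 'joint_pos': array([ 6.16406422e+01,  1.24719740e+01,  9.25218643e+01, -1.33676581e-03,
        7.51324645e+01, -6.42843210e+00]), 'qvel': array([ 0.06933177, -0.00115916, -0.17958363,  0.05289215,  0.09014028,
        0.05061005]), 'effort': array([ 1.93267097e-04, -3.98072791e+01, -3.04969275e+01, -7.34695641e-05,
        4.20542347e-03, -1.69250107e-06]), 'tcp_pos': array([233.0547213 , 579.11135407, 230.08033762]), 'ee_rot': array([-1.79987142e+02,  1.25653264e-01,  6.80694328e+01]), 'wrist_force': array([-0.86715368,  1.47901868, -0.28219371]), 'moment': array([-0.00942515, -0.02496317, -0.00884549]), 'grip_width': 85.24861977301585}
```

View pics/top0.png

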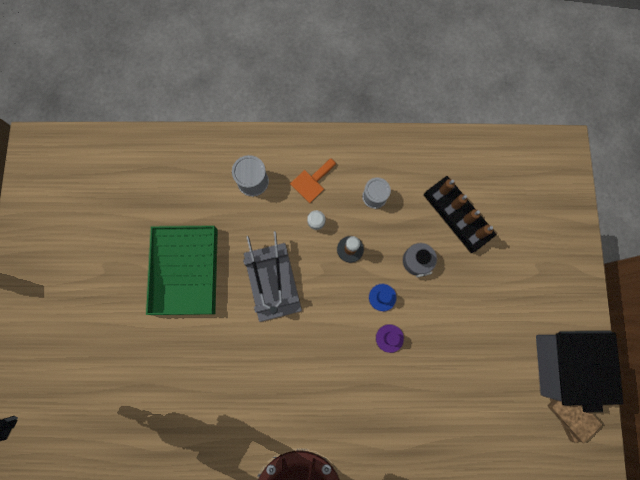

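View pics/side0.png

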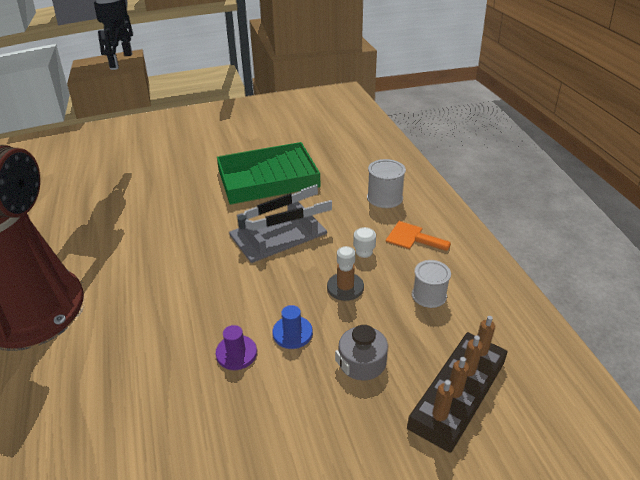

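```bash
cat > h.py <<'E'
import cv2,numpy as np
from station import *
def cal(n):
    c=get_calibration(n);K=np.array([[c['fx'],0,c['cx']],[0,c['fy'],c['cy']],[0,0,1]]);return K,np.array(c['D'],float),np.array(c['R']),np.array(c['t']).ravel()
def ray(n,p):
    K,D,R,t=cal(n);u=cv2.undistortPoints(np.array([[p]],float),K,D)[0,0];return -R.T@t,R.T@np.array([u[0],u[1],1])
def onz(n,p,z):
    o,d=ray(n,p);return o+d*(z-o[2])/d[2]
def proj(n,X):
    K,D,R,t=cal(n);return cv2.projectPoints(np.array(X,float).reshape(-1,3),cv2.Rodrigues(R)[0],t,K,D)[0][:,0]
def tri(pt,ps):
    a,d=ray("top",pt);b,e=ray("side",ps);s=np.linalg.lstsq(np.c_[d,-e],b-a,rcond=None)[0]
    P=a+s[0]*d;Q=b+s[1]*e;return (P+Q)/2,np.linalg.norm(P-Q)
def save(n,f,box=None,k=1):
    im=get_image(n)[:,:,::-1]
    if box: x,y,w,h=box; im=im[y:y+h,x:x+w]
    cv2.imwrite(f,cv2.resize(im,None,fx=k,fy=k,interpolation=cv2.INTER_CUBIC))
E
python3 - <<'E'
from h import *
a=cv2.imread('pics/top0.png');b=cv2.imread('pics/side0.png')
cv2.imwrite('pics/c1.png',cv2.resize(a[200:330,230:430],None,fx=4,fy=4,interpolation=2))
cv2.imwrite('pics/c2.png',cv2.resize(b[180:330,220:420],None,fx=4,fy=4,interpolation=2))
for nm in["knob","stand","timer","plunger_top","tray","tongs","rest","tin_large","tin_small","rack","scraper"]:
  for n in("top","side"):
    print(nm,n,[(np.round(r['extent'],1).tolist(),round(float(r['score']),2)) for r in spot_in(nm,n)])
E
```

```text
knob top [([314.9, 219.9, 21.3, 18.0], 0.8), ([352.5, 242.9, 15.3, 20.3], 0.67)]
knob side [([363.7, 243.1, 25.2, 30.0], 0.67), ([345.5, 258.1, 20.4, 23.9], 0.62), ([418.4, 234.6, 69.2, 28.9], 0.2)]
stand top [([383.7, 297.8, 24.2, 30.0], 0.96), ([351.0, 248.2, 26.3, 25.3], 0.89), ([390.8, 335.8, 30.9, 29.6], 0.77)]
stand side [([294.1, 326.5, 42.1, 46.3], 0.9), ([235.7, 346.1, 38.3, 49.7], 0.88), ([345.9, 283.9, 36.9, 33.3], 0.72), ([285.9, 206.8, 96.5, 48.5], 0.35)]
timer top [([418.1, 259.0, 36.3, 32.7], 0.73), ([264.1, 273.6, 31.1, 77.4], 0.72)]
timer side [([362.6, 351.1, 52.0, 53.3], 0.62), ([389.5, 179.8, 41.3, 46.1], 0.4)]
plunger_top top [([423.6, 257.2, 15.0, 15.2], 0.55)]
plunger_top side [([363.2, 335.7, 26.2, 19.8], 0.83), ([457.9, 384.8, 99.4, 134.8], 0.57)]
tray top [([183.3, 267.8, 72.6, 84.6], 0.74), ([456.5, 213.7, 70.4, 74.0], 0.38)]
tray side [([268.2, 175.2, 102.7, 59.9], 0.74)]
tongs top [([265.2, 273.6, 36.0, 84.1], 0.55)]
tongs side [([286.2, 209.1, 94.5, 45.4], 0.81)]
rest top [([274.1, 283.8, 59.3, 82.9], 0.77), ([265.2, 274.4, 32.9, 74.7], 0.7)]
rest side [([279.6, 232.8, 98.5, 61.1], 0.77)]
tin_large top [([250.1, 178.5, 33.0, 41.6], 0.77)]
tin_large side [([386.8, 182.9, 38.4, 48.1], 0.61)]
tin_small top [([378.0, 193.6, 27.2, 25.9], 0.7)]
tin_small side [([457.4, 386.4, 99.6, 136.0], 0.64), ([431.4, 284.3, 33.5, 48.4], 0.6)]
rack top []
rack side [([457.2, 383.8, 102.1, 134.8], 0.84)]
scraper top [([314.7, 181.8, 45.8, 42.4], 0.81), ([422.8, 255.6, 14.0, 19.1], 0.65)]
scraper side [([419.6, 233.1, 68.9, 27.8], 0.91)]
```

View pics/c1.png

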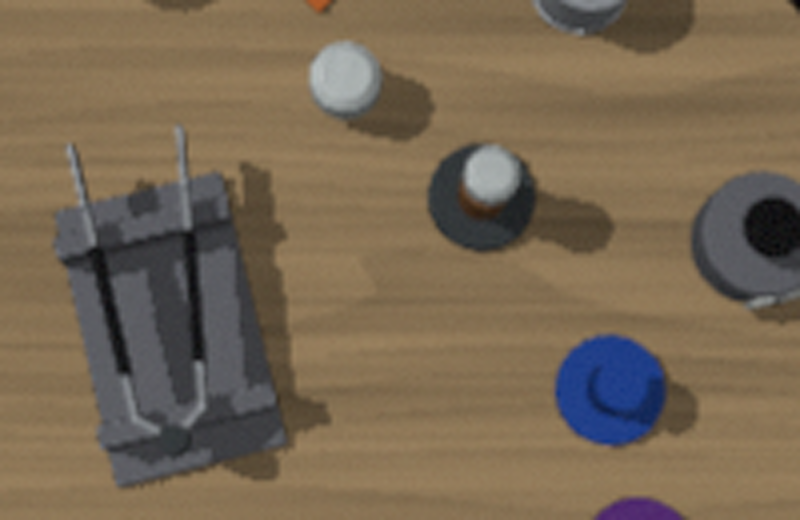

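View pics/c2.png

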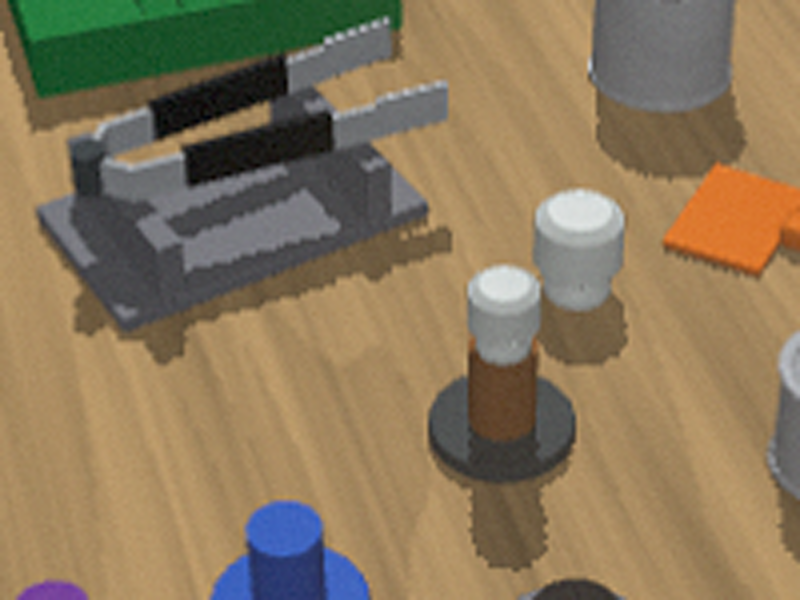

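Run:
```python
from h import *
T=lambda x,y:(230+x/4-.4,200+y/4-.4)
S=lambda x,y:(220+x/4-.4,180+y/4-.4)
f=lambda p,z:onz("top",p,z)[:2].round(1)
g=lambda p,z:onz("side",p,z)[:2].round(1)
P={'piv':((172,437),69),'tipL':((73,147),69),'tipR':((181,128),69),'hLf':((97,250),69),'hLb':((125,375),69),'hRf':((190,232),69),'hRb':((198,362),69),'knobtop':((494,168),93),'kneck head wide':((492,173),89),'standfoot':((482,197),10),'bigknob':((346,76),55)}
for k,(p,z) in P.items(): print(k,f(T(*p),z))
P={'tipL':((388,22),69),'tipR':((446,84),69),'piv':((86,140),69),'standfoot':((502,424),10),'knobtop':((504,287),91),'knobtopc2':((504,283),93)}
for k,(p,z) in P.items(): print('side',k,g(S(*p),z))
print('tri knob',tri(T(492,170),S(504,285)))
print('plunger',f((423.4,257),71),g((364,334),71),tri((423.4,257),(364,334)), 'housing', f((418.5,259.5),22))
for n in("top","side"):
    im=cv2.imread(f'pics/{n}0.png');hsv=cv2.cvtColor(im,cv2.COLOR_BGR2HSV)
    m=((hsv[...,0]>45)&(hsv[...,0]<85)&(hsv[...,1]>120)).astype(np.uint8);c=max(cv2.findContours(m,0,2)[0],key=cv2.contourArea)
    r=cv2.minAreaRect(c);print(n,r,[onz(n,p,40)[:2].round().tolist() for p in cv2.boxPoints(r)],[onz(n,p,40)[:2].round().tolist() for p in cv2.approxPolyDP(c,6,True)[:,0]])
a=cv2.imread('pics/top0.png');b=cv2.imread('pics/side0.png')
cv2.imwrite('pics/c3.png',np.hstack([cv2.resize(a[220:300,380:460],None,fx=5,fy=5,interpolation=2),cv2.resize(b[310:390,325:405],None,fx=5,fy=5,interpolation=2)]))
print('bystand tinL',f((249.5,172),80),'tinS',f((377.5,189),60),'rackcorners',f((446,178),35),f((425,192),35),f((495,235),35),f((472,251),35))
```

```text
piv [438.6  61.5]
tipL [613.9 125.3]
tipR [625.9  59.7]
hLf [550.5 108.9]
hLb [475.2  90.2]
hRf [561.6  53. ]
hRb [483.   46.8]
knobtop [ 596.8 -129.7]
kneck head wide [ 594.6 -128.8]
standfoot [ 594.  -128.6]
bigknob [662.5 -41.1]
side tipL [615.6 125.4]
side tipR [627.7  59.5]
side piv [439.3  69.6]
side standfoot [ 593.7 -132.8]
side knobtop [ 594.9 -129.2]
side knobtopc2 [ 595.  -128.8]
tri knob (array([ 595.49954143, -128.50419424,   91.59949864]), np.float64(0.7640482248854699))
plunger [ 563.4 -302.5] [ 565.6 -305.3] (array([ 565.03910904, -303.37515483,   68.67365823]), np.float64(2.5643310183060923)) housing [ 564.8 -301.6]
top ((181.49948120117188, 270.01611328125), (68.19033813476562, 90.01768493652344), 1.847610354423523) [[427.0, 371.0], [651.0, 380.0], [646.0, 208.0], [422.0, 206.0]] [[646.0, 218.0], [643.0, 374.0], [429.0, 371.0], [430.0, 206.0]]
side ((268.9132080078125, 171.70376586914062), (48.65217208862305, 97.98007202148438), 79.3803482055664) [[427.0, 370.0], [680.0, 381.0], [636.0, 159.0], [417.0, 157.0]] [[647.0, 216.0], [644.0, 375.0], [429.0, 369.0], [428.0, 160.0], [632.0, 163.0]]
bystand tinL [774.9 124.7] tinS [ 738.8 -195.9] rackcorners [ 778.  -379.7] [ 739.5 -322.7] [ 626.3 -498.3] [ 584.7 -436.1]
```

View pics/c3.png

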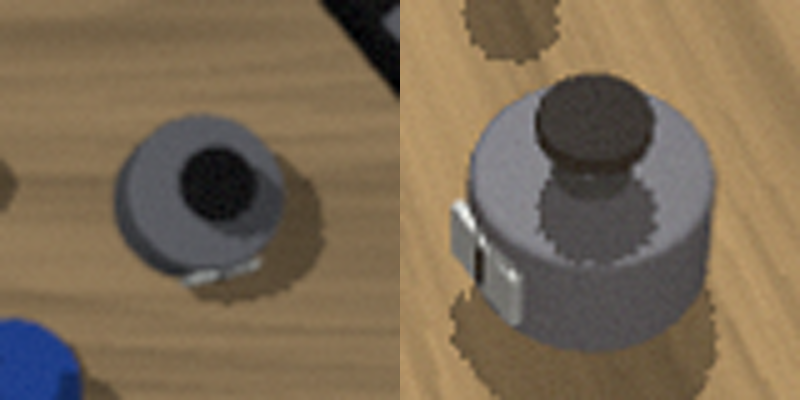

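Run:
```python
from h import *
import station
print(grasp_offset if 'grasp_offset' in dir(station) else [x for x in dir(station) if x[0]!='_'])
def st(l):
    o=get_obs();print(l,round(o['t'],2),o['tcp_pos'].round(1),o['ee_rot'].round(1),o['wrist_force'].round(1),round(o['grip_width'],1));return o
grip(0,20);st('shut')
goto([564.5,-303,150],[180,0,62]);wait(.3);st('above')
save("side","pics/p1.png",(270,230,200,150),4);save("top","pics/p1t.png",(320,180,200,150),4)
```

```text
18.700000000000003
shut 1.97 [233.4 579.8 231.3] [180.   -0.   68.1] [-0.2  0.3 -0.7] -0.4
above 5.58 [ 564.6 -302.8  150. ] [180.   0.  62.] [ 0.6 -0.6  0.5] 0.1
```

View pics/p1.png

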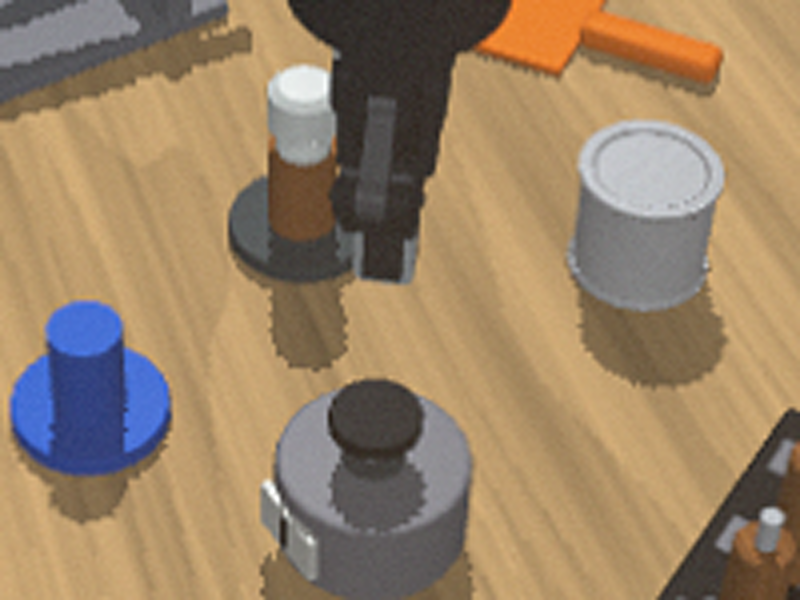

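View pics/p1t.png

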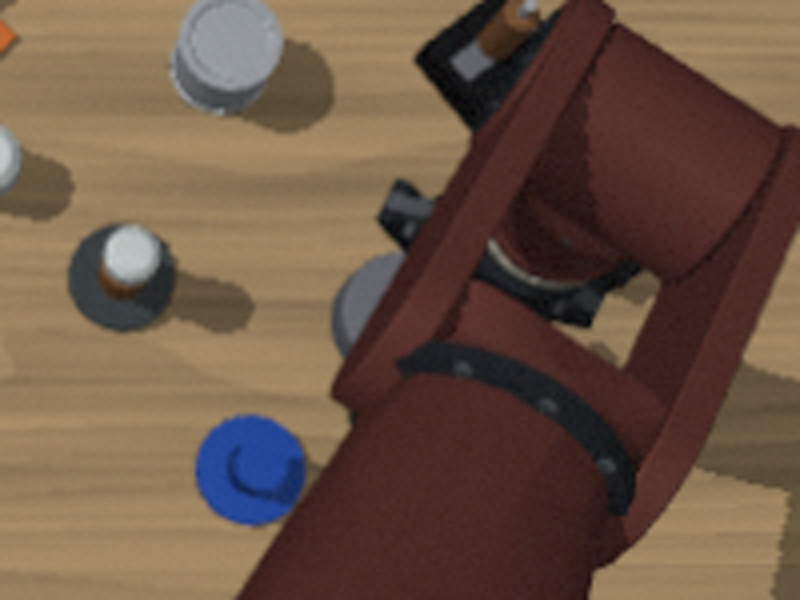

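The side view shows the shut fingertips at about (366,299), above the plunger at (364,333). The top view is blocked by the arm. Next I press, watching the force.

Run:
```python
from h import *
print(proj("side",[564.6,-302.8,150]))
move_l([564.5,-303,76],speed=120);wait(.2)
b=get_obs()['wrist_force'][2]
for z in[71,65,60,59,58,57,56,55]:
    move_l([564.5,-303,z],speed=40);wait(.25);o=get_obs();f=o['wrist_force'][2]-b
    print(z,round(o['t'],2),o['tcp_pos'].round(1),o['wrist_force'].round(1),round(f,1))
    if abs(f)>18: break
save("side","pics/p2.png",(300,270,120,120),5)
```

```text
[[364.67484452 297.39290236]]
71 7.17 [ 564.6 -303.1   71.2] [ 0.4 -0.6  0.8] 1.5
65 7.72 [ 564.9 -303.3   65.5] [-0.4 -1.   4.8] 5.5
60 8.24 [ 564.9 -303.3   60.8] [-1.   0.6  6.8] 7.5
59 8.74 [ 564.9 -303.3   59.9] [-0.7 -0.5  6.3] 7.0
58 9.24 [ 565.  -303.3   59.1] [-0.3  0.9  7.9] 8.6
57 9.74 [ 565.  -303.3   59. ] [-2.3  1.4 11.4] 12.1
56 10.24 [ 565.  -303.3   59. ] [-3.7  2.3 16.8] 17.5
55 10.74 [ 565.1 -303.4   58.9] [-5.7  4.  19.3] 20.0
```

View pics/p2.png

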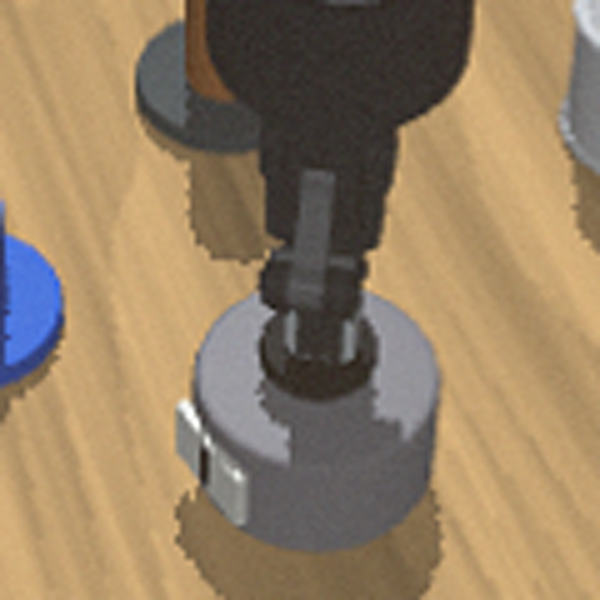

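The plunger reached its stop: the fingers held at z=59, a 12 mm travel, with 20 N on them. The side view shows the head down on the housing. Now the tongs.

Run:
```python
from h import *
move_l([564.5,-303,170],speed=200)
goto([517.5,75,170],[180,0,100]);grip(85,20)
move_l([517.5,75,90],speed=150);wait(.2)
o=get_obs();print(o['t'],o['tcp_pos'],o['ee_rot'],o['grip_width'],o['wrist_force'])
save("side","pics/g1.png",(210,150,200,150),4);save("top","pics/g1t.png",(200,200,200,150),4)
```

```text
14.6 [518.77367792  75.03819702  91.47169995] [1.79834379e+02 2.83052849e-02 1.00003369e+02] 84.87874646955835 [-0.17601361  0.00883817 -0.76751581]
```

View pics/g1.png

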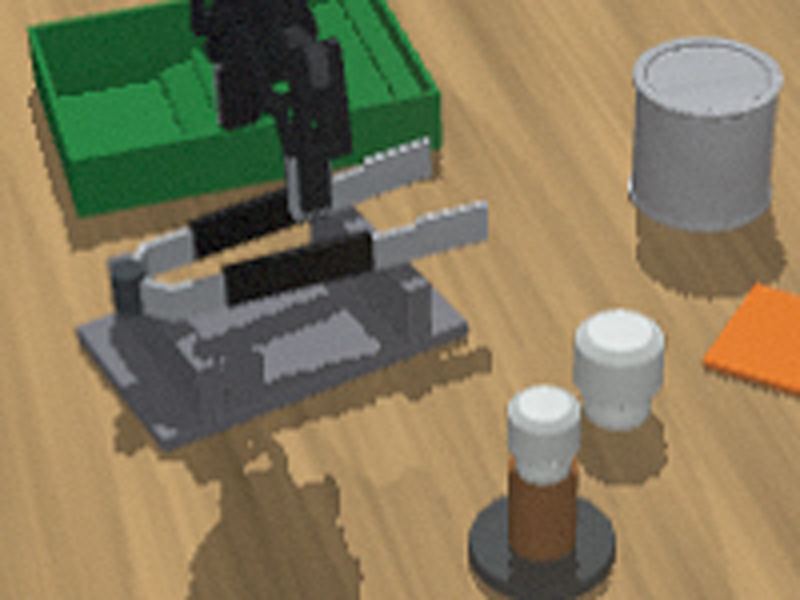

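View pics/g1t.png

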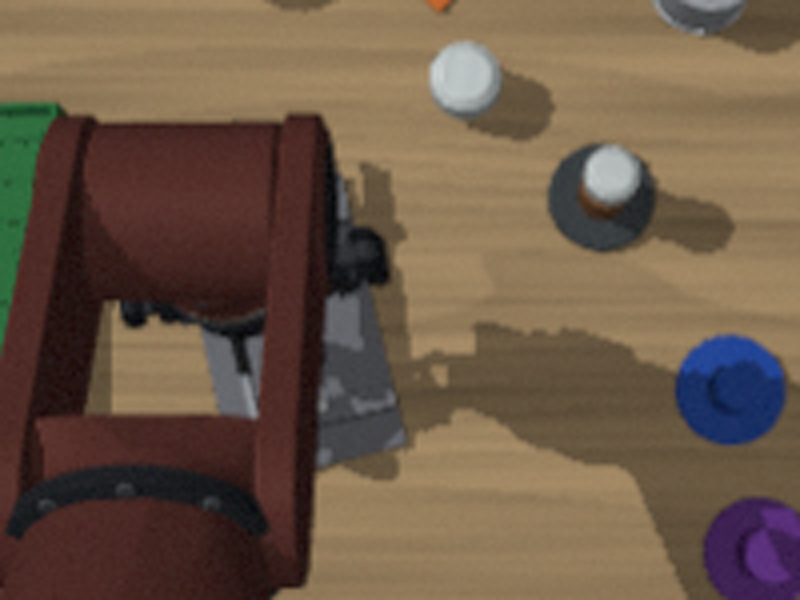

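Run:
```python
from h import *
print((proj("side",[[526,34,104.5],[511.4,116.4,104.5]])-[210,150])*4)
```

```text
[[302.93124714 208.47578556]
 [237.75711691 127.0364533 ]]
```

Run:
```python
from h import *
def st(l):
    o=get_obs();print(l,round(o['t'],2),o['tcp_pos'].round(1),o['ee_rot'].round(1),o['wrist_force'].round(1),round(o['grip_width'],1));return o
move_l([517.5,75,35.5],speed=80);wait(.2);st('down')
grip(60);st('60')
grip(55);st('55')
grip(49,25);st('49')
save("side","pics/g2.png",(210,150,200,150),4)
move_l([517.5,75,95],speed=60);wait(.3);st('up')
save("side","pics/g3.png",(210,130,200,150),4)
```

```text
down 15.73 [518.2  75.   36.2] [179.9   0.  100. ] [-0.4  0.4  0.3] 84.9
60 16.11 [517.7  75.2  35.7] [180.  -0. 100.] [-0.9  0.6  0.2] 60.1
55 16.33 [518.1  75.   36.2] [179.9   0.  100. ] [-1.6  0.2  5.2] 55.1
49 16.57 [518.9  74.9  37. ] [179.9   0.  100. ] [-0.8  0.1  7.8] 49.2
up 18.06 [517.3  75.   94.7] [-180.   -0.  100.] [-0.6 -1.  -1.8] 49.1
```

View pics/g2.png

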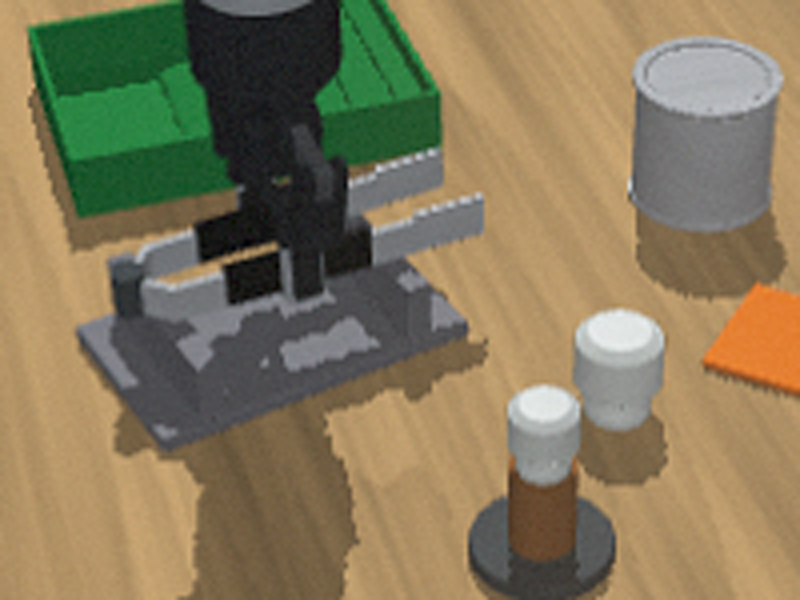

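View pics/g3.png

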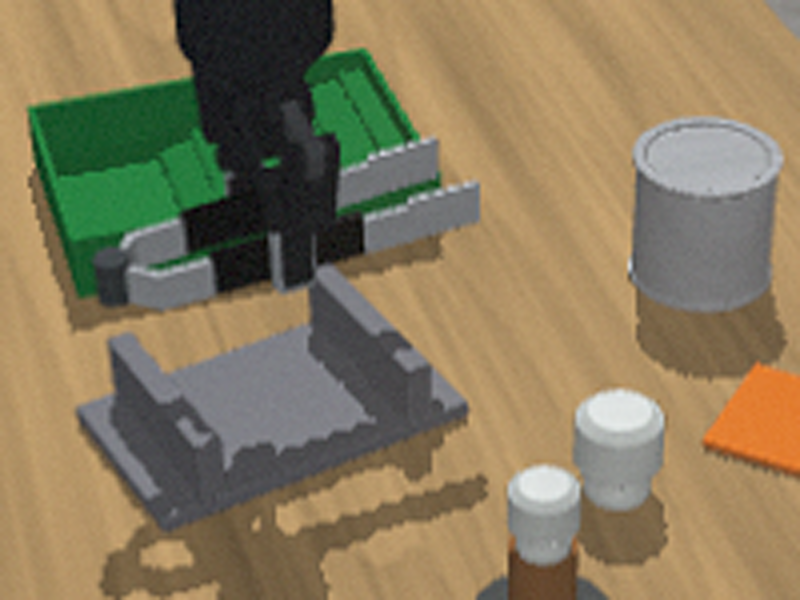

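Run:
```python
from h import *
g=np.array([517.3,75,0]);h=np.radians(10);ex=np.array([np.cos(h),np.sin(h),0]);ey=np.array([-np.sin(h),np.cos(h),0])
def pl(p,lat):
    o,d=ray("side",p);s=(lat-(o-g)@ey)/(d@ey);X=o+s*d;return round((X-g)@ex,1),round(X[2],1)
C=lambda x,y:(210+x/4-.4,130+y/4-.4)
for n,p,l in[('Rtip top',(479,182),-24.5),('Rtip bot',(479,223),-24.5),('Ltip top',(437,140),24.5),('R handle front top',(362,217),-24.5),('R handle front bot',(362,253),-24.5),('R handle back top',(215,250),-24.5),('R handle back bot',(215,291),-24.5)]: print(n,pl(C(*p),l))
```

```text
Rtip top (np.float64(107.5), np.float64(125.7))
Rtip bot (np.float64(107.3), np.float64(100.8))
Ltip top (np.float64(108.2), np.float64(124.4))
R handle front top (np.float64(41.7), np.float64(124.9))
R handle front bot (np.float64(40.8), np.float64(103.5))
R handle back top (np.float64(-36.8), np.float64(130.3))
R handle back bot (np.float64(-38.9), np.float64(106.6))
```

Run:
```python
from h import *
def st(l):
    o=get_obs();print(l,round(o['t'],2),o['tcp_pos'].round(1),o['ee_rot'].round(1),o['wrist_force'].round(1),round(o['grip_width'],1));return o
move_l([517.5,75,150],speed=120)
goto([466.3,-82.2,150],[180,0,70])
move_l([466.3,-82.2,61],speed=90);wait(.4);st('pre')
save("side","pics/k1.png",(240,190,160,120),5);save("top","pics/k1t.png",(260,190,160,120),5)
```

```text
pre 20.96 [466.4 -82.3  61.2] [180.  -0.  70.] [-0.8  0.1 -0.7] 49.3
```

View pics/k1.png

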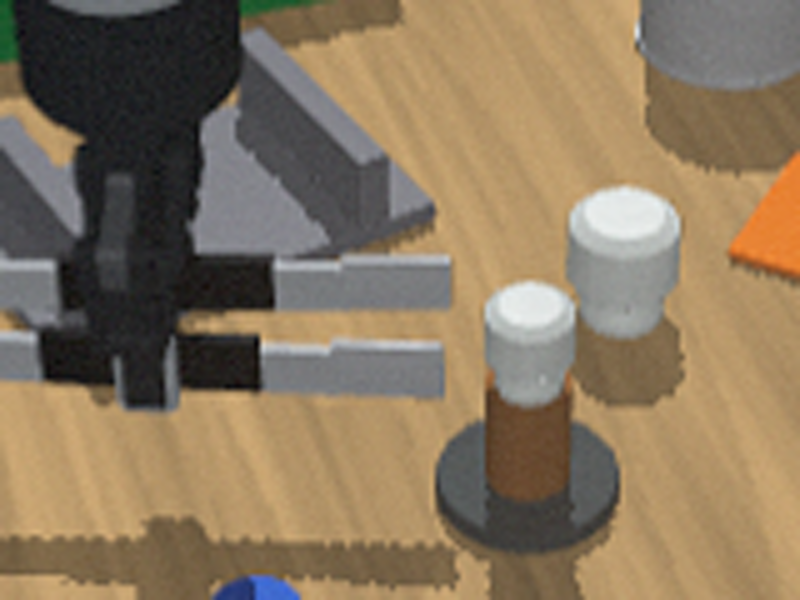

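View pics/k1t.png

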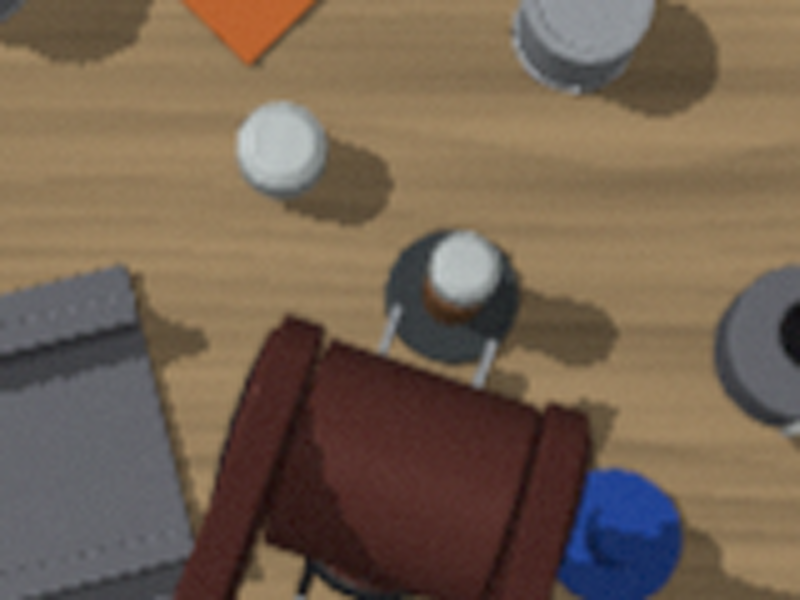

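Run:
```python
from h import *
T=lambda x,y:(260+x/5-.4,190+y/5-.4)
S=lambda x,y:(240+x/5-.4,190+y/5-.4)
h=np.radians(-20);ex=np.array([np.cos(h),np.sin(h)]);ey=np.array([-np.sin(h),np.cos(h)])
L=onz("top",T(398,308),91.7)[:2];R=onz("top",T(491,343),91.7)[:2];k=onz("top",T(464,268),92)[:2]
print(L,R,k,'sep',np.linalg.norm(L-R),'fwd',(k-(L+R)/2)@ex,'lat',(k-(L+R)/2)@ey)
print('tip mid vs tcp',((L+R)/2-[466.4,-82.3])@ex,((L+R)/2-[466.4,-82.3])@ey, 'perp angle',np.degrees(np.arctan2((L-R)[1],(L-R)[0]))-90)
L,R=tri(T(398,308),S(450,258)),tri(T(491,343),S(443,344));k2=tri(T(464,270),S(531,304))
print(L,R,k2)
L=onz("side",S(450,258),91.7)[:2];R=onz("side",S(443,344),91.7)[:2];k=onz("side",S(531,304),92)[:2]
print(L,R,k,'fwd',(k-(L+R)/2)@ex,'lat',(k-(L+R)/2)@ey)
```

```text
[573.70399056 -96.32257905] [ 556.91649018 -140.45371854] [ 593.12604944 -128.02608945] sep 47.216285765673085 fwd 29.434680364187916 lat 0.45686529975916024
tip mid vs tcp 105.2880968184612 -0.08247253757263326 perp angle -20.826831754837315
(array([574.30636652, -96.36653845,  93.85516888]), np.float64(1.9448284252699697)) (array([ 557.71151945, -140.47124785,   93.32614224]), np.float64(2.0986491422253435)) (array([ 593.80748483, -128.29837112,   92.26371951]), np.float64(3.3961896577272817))
[576.09667656 -93.78854555] [ 559.34045519 -138.64359947] [ 595.68496781 -127.90703532] fwd 30.278366306570266 lat -1.4208386836296412
```

Run:
```python
from h import *
def st(l):
    o=get_obs();print(l,round(o['t'],2),o['tcp_pos'].round(1),o['ee_rot'].round(1),o['wrist_force'].round(1),round(o['grip_width'],1));return o
h=np.radians(-20);e=np.array([np.cos(h),np.sin(h),0])
p=np.array([466.3,-82.2,59.7]);move_l(p.tolist(),speed=30)
move_l((p+50*e).tolist(),speed=50);wait(.3);st('in')
save("side","pics/k2.png",(260,190,160,120),5);save("top","pics/k2t.png",(280,190,160,120),5)
```

```text
in 22.76 [513.2 -99.2  59.7] [-180.    0.   70.] [ 0.3 -0.  -0.5] 49.3
```

View pics/k2.png

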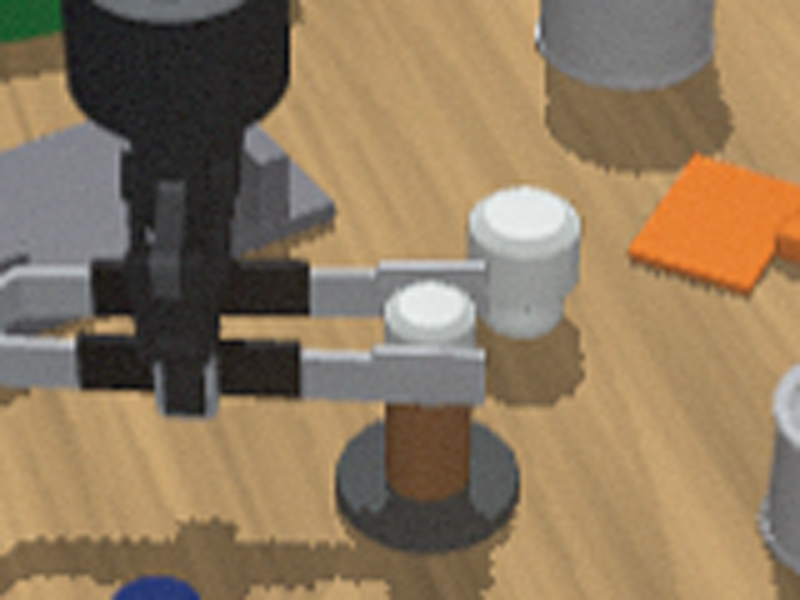

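View pics/k2t.png

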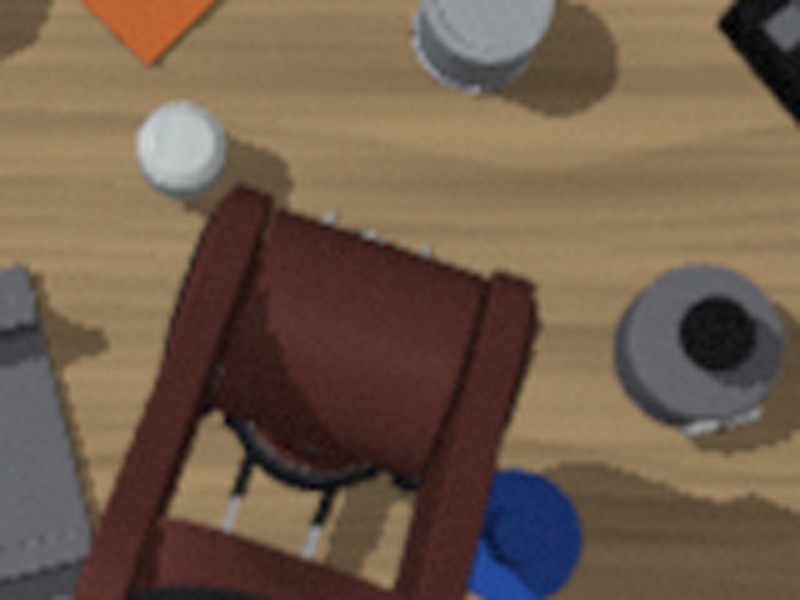

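Both views show the tips on either side of the knob, which is still upright (side px about (346,252)). Now I close and lift.

Run:
```python
from h import *
def st(l):
    o=get_obs();print(l,round(o['t'],2),o['tcp_pos'].round(1),o['ee_rot'].round(1),o['wrist_force'].round(1),round(o['grip_width'],1));return o
grip(46,30);st('46');grip(36,30);wait(.3);st('closed')
move_l([513.3,-99.3,90],speed=40);wait(.3);st('up')
save("side","pics/k3.png",(260,180,160,120),5)
```

```text
46 23.07 [513.3 -99.3  59.7] [-180.   -0.   70.] [-0.6  0.2 -0.8] 46.1
closed 23.59 [513.3 -99.3  59.7] [180.   0.  70.] [ 0.1 -0.3 -1.5] 43.2
up 24.8 [513.1 -99.2  89.7] [-180.    0.   70.] [-0.2 -0.1 -1.3] 43.5
```

View pics/k3.png

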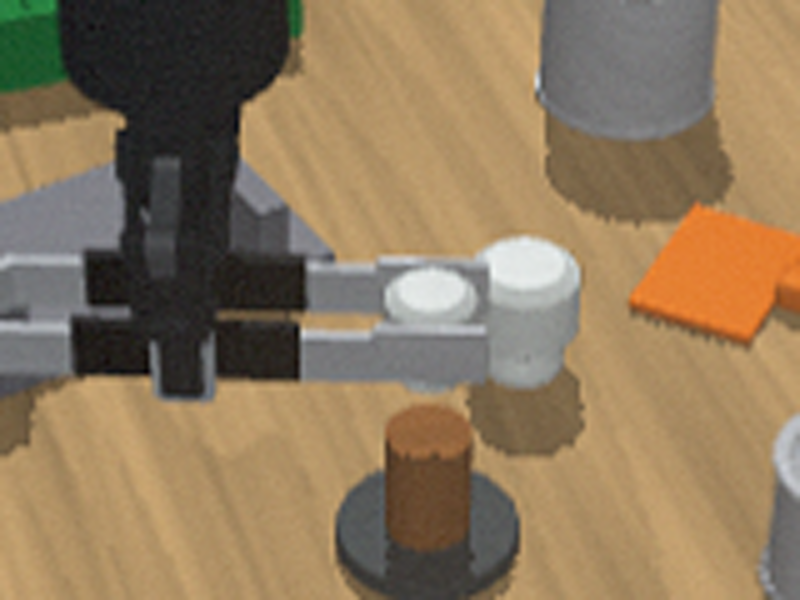

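Run:
```python
from h import *
def st(l):
    o=get_obs();print(l,round(o['t'],2),o['tcp_pos'].round(1),o['ee_rot'].round(1),o['wrist_force'].round(1),round(o['grip_width'],1));return o
move_l([513.3,-99.3,180],speed=90)
move_l([455.3,263.2,180],[180,0,110],speed=110);wait(.5);st('tray')
save("side","pics/f1.png",(180,80,160,120),5);save("top","pics/f1t.png",(120,200,160,120),5)
```

```text
tray 29.98 [455.3 263.2 180. ] [-180.   -0.  110.] [-0.2 -0.4 -1.9] 43.0
```

View pics/f1.png

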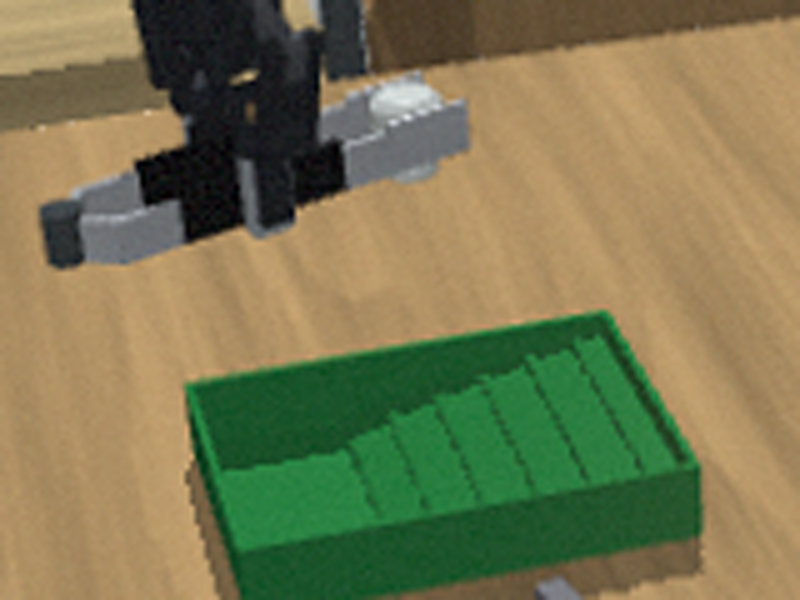

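View pics/f1t.png

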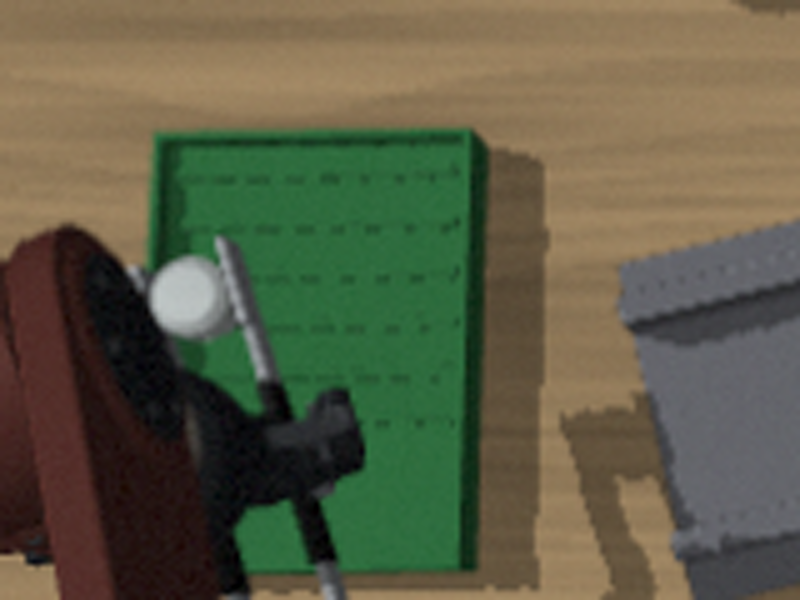

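Run:
```python
from h import *
T=lambda x,y:(120+x/5-.4,200+y/5-.4)
S=lambda x,y:(180+x/5-.4,80+y/5-.4)
print('knob',tri(T(190,298),S(404,100)))
print('tray top rim',[onz("top",T(*p),40).round() for p in[(155,135),(484,132),(472,570)]])
print('tray side rim',[onz("side",S(*p),40).round() for p in[(188,383),(608,313),(700,465),(240,550)]])
save("side","pics/f2.png");save("top","pics/f2t.png")
```

```text
knob (array([536.02286213, 291.04936899, 210.40193009]), np.float64(1.6181023882323609))
tray top rim [array([644., 375.,  40.]), array([646., 210.,  40.]), array([428., 206.,  40.])]
tray side rim [array([430., 372.,  40.]), array([647., 373.,  40.]), array([649., 217.,  40.]), array([431., 214.,  40.])]
```

View pics/f2.png

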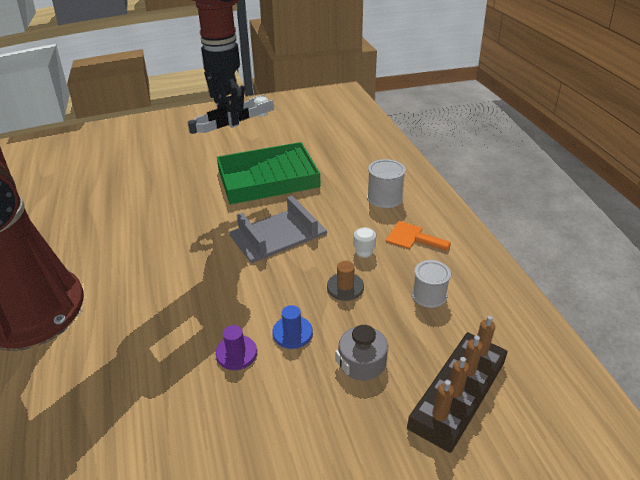

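Run:
```python
from h import *
o=get_obs();print(o['t'],o['grip_width'],o['wrist_force']);sign_off()
```

```text
30.1833 43.180013772147824 [-0.00255194  0.12013243 -1.24258601]
the job is handed in; nothing more can be done
```

The job was handed in at about 30 s, with the small knob held in the tongs over the tray; sign-off gives no verdict.

- **Timer:** I pressed the plunger first. The fingers stopped at z = 59 mm, a 12 mm travel, and held there while the force rose to about 20 N.
- **Knob:** I took the tongs off the rest, closed them on the knob's head with 30 N of squeeze and lifted it off. The fingers stayed at least a tongs' length away, so the gripper never came near the knob.
- **Last position:** Triangulation puts the knob at about (536, 291) mm, against a tray centre of about (538, 294). Its underside is about 17 cm above the bench, and the fingers read 43 mm, as expected with the tongs closed on the knob.
- **Scene:** In the last side view the tins, scraper, rack, large knob and blue and purple stands look where they were.
- **Disagreements:** My position fixes from the two cameras differed by 1 to 3.5 mm. The tongs appeared to hang tip-down by about 2°. Neither affected the grip.

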